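# Unstack the gift boxes into their mailing cartons

## Task

The four gift boxes stand in one stack, and around it wait four open mailing cartons, one for each box in its own size (the round box goes in the small square carton). Take the stack down from the top, one box at a time, and set each straight into the carton that fits it, standing upright and flat on the carton's floor, packing each before you lift the next. The contents are breakable, so do not drop or tip a box, leave the cartons standing flat on the table, and leave the snow globe and the pen cup where they are.

Things in the scene. Friction and masses are not known exactly. Their poses are not given: they have to be found in the camera images.
- round_box: round drum gift box with cream sides and a red lid with a printed cream border, top of the stack (standing on the short box): diameter 50 mm, height 64 mm. Origin at the centre of its underside, z up. Closed, cannot be opened. 0.16 kg within 30 %. Belongs in square_carton.
- short_box: rigid gift box with cream sides, red lid with a printed cream border; second from the top, standing on the medium box: 78 x 54 mm, 56 mm high. Origin at the centre of its underside, z up, x along the length, y across the width. Closed, cannot be opened. 0.22 kg within 30 %. Belongs in short_carton.
- medium_box: rigid gift box with cream sides, red lid with a printed cream border; third from the top, standing on the long box: 118 x 60 mm, 58 mm high. Origin at the centre of its underside, z up, x along the length, y across the width. Closed, cannot be opened. 0.32 kg within 30 %. Belongs in medium_carton.
- long_box: rigid gift box with cream sides, red lid with a printed cream border; bottom of the stack, standing on the table: 160 x 64 mm, 60 mm high. Origin at the centre of its underside, z up, x along the length, y across the width. Closed, cannot be opened. 0.45 kg within 30 %. Belongs in long_carton.
- square_carton: open shallow kraft cardboard tray (lower half of a two-piece mailing carton), loose on the table, board 4 mm thick; the smallest, square: 78 x 78 mm outside, 26 mm high, floor 4 mm thick, inside 70 x 70 mm: 10 mm of play all round its box, which stands up out of it. Origin at the centre of its underside, x along its length, z up.
- short_carton: open shallow kraft cardboard tray (lower half of a two-piece mailing carton), loose on the table, board 4 mm thick; the second smallest: 106 x 82 mm outside, 26 mm high, floor 4 mm thick, inside 98 x 74 mm: 10 mm of play all round its box, which stands up out of it. Origin at the centre of its underside, x along its length, z up.
- medium_carton: open shallow kraft cardboard tray (lower half of a two-piece mailing carton), loose on the table, board 4 mm thick; the second largest: 146 x 88 mm outside, 26 mm high, floor 4 mm thick, inside 138 x 80 mm: 10 mm of play all round its box, which stands up out of it. Origin at the centre of its underside, x along its length, z up.
- long_carton: open shallow kraft cardboard tray (lower half of a two-piece mailing carton), loose on the table, board 4 mm thick; the largest: 188 x 92 mm outside, 26 mm high, floor 4 mm thick, inside 180 x 84 mm: 10 mm of play all round its box, which stands up out of it. Origin at the centre of its underside, x along its length, z up.
- snow_globe: bystander: clear glass globe with a small green tree on a dark wooden foot, foot 72 mm across, 80 mm high, loose. Origin at the centre of its underside. Must stay where it is.
- pen_cup: bystander: white ceramic cup 72 mm across and 95 mm high with pens up to 155 mm high, loose. Origin at the centre of its underside. Must stay where it is.
There are look-alikes about, which are no part of the job. What is shaped like the short_box but pink or purple is not meant.

How it is judged:
By the outcome, as a careful person would: the job done as asked, in the order asked, and still so for the second after the job is handed in, with the robot touching nothing.
It also fails if it takes over 112 s, if anything falls off the work surface, if the arm or the gripper's body presses on something with over 40 N, if the wrist force passes 120 N, or if a joint passes its speed limit or range.

## Robot

A 6-joint arm with a two-finger parallel gripper is mounted at the origin on the work surface. World frame = base frame: x ahead of the robot, y to its left, z up, the work surface at z = 0. Lengths are in mm, angles in rad, forces in N, time in s.
With the tool pointing down it reaches from about 300 to 775 mm from the base axis. Payload 14.6 kg.
Tool frame: the origin (TCP) lies midway between the tips of the shut fingers; the grasp point (between the pads) lies manip.grasp_offset behind it (manip.grasp_offset is the distance from the TCP to the grasp point, in mm); z points along the fingers, y is the direction in which the jaws open and shut (so a half turn about z gives the same grasp; the last joint's range is limited). The gripper opens to 94 mm and grips with 3 to 60 N. Pads are 16 mm wide; open, the fingers measure 119 mm over their backs; the gripper's body (75 mm by 177 mm) begins 78 mm behind the grasp point.
Start: joints at [1.082, 0.3, 1.521, -0, 1.321, -0.067], TCP at [225.168, 501.785, 205.446] pointing down, gripper open.
Joint ranges: [-3.03, 3.03], [-0.79, 2.21], [0.23, 2.52], [-1.04, 4.18], [0, 3.07], [-2.55, 2.55]. Speed limits (rad/s): [2.22, 2.22, 2.57, 3.14, 3.14, 3.14].

## Interface

Orientations are given as [roll, pitch, yaw] about the fixed x, y, z axes, in that order (R = Rz(yaw) Ry(pitch) Rx(roll)).
In Python, from cell import monitor, vision, order, manip gives the robot as it stands.
- The arm moves only by the shell command python3 -m jog 'ROWS' [FORCE]. ROWS is JSON, a list of rows, each a list of 7 numbers: the shift along the tool's x, y, z in cm, then the turn, a rotation vector about the tool's x, y, z in rad, then the opening in per cent of the stroke, from 0 (shut) to 100 (fully open). In form: [[tx, ty, tz, rx, ry, rz, jaw], ...]. A call has 1 to 8 rows; each row shifts and turns the commanded pose from where the row before left it, along the tool's axes as they then stand; what a row does not reach is not made up. A row lasts 1/10 s, in which the tool goes at most 50 mm and 8.59 degrees, less where a joint would pass 70% of its speed; a pose out of reach is approached as far as the arm can. A call is refused whole if a number of a shift passes 5 or a number of a turn 0.15, either way. A call with a gripper value outside its range is refused whole. The fingers move at their own pace and stop on an object; FORCE is the grip in N (left out, the last holds). Time passes only in rows, so rows that do not move let the fingers close. It gives the time, the measured TCP pose, the force and the opening at its end, in the units of the state.
- monitor.read_state(): the state, without advancing time (a new reading comes with each control period).
- vision.camera(name): name is "side" or "top" or "wrist"; returns a dict with "color" (480x640x3 uint8, blue, green, red), "fx", "fy", "cx", "cy" (pixels), "distortion" ([k1, k2, p1, p2, k3] as OpenCV has them; the pictures are not rectified), "cam_to_world" (4x4, takes a point from camera to world coordinates); the wrist camera has in their place "tool_from_camera" (4x4, takes a point from camera to tool coordinates, whose origin is the TCP and whose axes are the flange's). Camera axes: x right, y down, z forward; pixel columns grow to the right and rows downward; lengths in mm; the calibration is good to about 2 mm. A picture is of the moment at which its call begins: read the wrist's pose just before it. There is no depth.
- order.sign_off(): hands the job in, once; it reports no verdict.
The state is a dict: "clock": time; "joints": joint angles; "qd": joint speeds; "effort": joint torques, N m; "eef_pos": TCP position; "eef_rot": TCP orientation; "wrist_force": force on the tool from outside, world axes, zero at the start; "moment": the same for the moment, N m; "finger_gap": finger opening in mm.
Only numpy, scipy, OpenCV 4.12 (cv2) and the standard library are available. Lean on these libraries where they do the work, as an engineer would, in place of code of your own. Each camera call takes 0.05 s, during which the arm holds its last target.

## Working session

There is one attempt and no reset: what is moved stays moved. The work goes in short steps, Python scripts to look and compute and a shell command to move; the robot and the scene stay as the last step left them, time stands still between calls to the robot, and variables do not carry over. Pictures are saved under pics/ and viewed, and the job is handed in when it is done.

```bash
ls; mkdir -p pics; python3 - <<'E'
from cell import monitor, vision, order, manip
import cv2
print(monitor.read_state(), manip.grasp_offset)
for n in ["side","top","wrist"]:
    c=vision.camera(n); cv2.imwrite(f"pics/{n}0.png",c["color"])
    print(n,{k:(v.tolist() if hasattr(v,'tolist') else v) for k,v in c.items() if k!="color"})
E
```

```text
pics
{'clock': 0.0, 'joints': array([ 1.08244409e+00,  3.00429087e-01,  1.52155879e+00, -2.62150443e-05,
        1.32071087e+00, -6.65945329e-02]), 'qd': array([-0.00161327,  0.00158004, -0.00117879, -0.0005705 , -0.00100944,
       -0.00086299]), 'effort': array([ 1.01253620e-03, -5.31807768e+01, -3.52741277e+01,  7.08496361e-02,
        2.42885237e-02, -3.87166165e-05]), 'eef_pos': array([225.03622552, 501.57412719, 204.91880928]), 'eef_rot': array([-3.14048732e+00, -4.82693308e-05,  2.71984142e+00]), 'wrist_force': array([ 0.65787192,  0.2901648 , -0.16320038]), 'moment': array([ 0.00315327, -0.02715485,  0.04220361]), 'finger_gap': 93.6365191500968} 18.8
side {'fx': 585.8610945396489, 'fy': 585.8610945396489, 'cx': 315.36625325532225, 'cy': 255.88585157639486, 'distortion': [0.014615748289059123, 0.0, 0.0, 0.0, 0.0], 'cam_to_world': [[-0.88066684151185, -0.26332920087872935, 0.3938066101859031, -161.06815965115692], [-0.4737145677962933, 0.4815720800581264, -0.7373485200134741, 1320.1427828724698], [0.004519128136396783, -0.8359103203532418, -0.5488474412874925, 1047.720231318230
[... 266 characters left out ...]
1855, 302.18316413927545], [-0.9999900890611843, -0.0032135878355089346, -0.0030813361757696086, 60.79676367624017], [0.003531501017619649, -0.15108343649150235, -0.9885147058685979, 1431.335690683768], [0.0, 0.0, 0.0, 1.0]]}
wrist {'fx': 385.7951790452257, 'fy': 385.7951790452257, 'cx': 317.4314619346751, 'cy': 237.53222176100257, 'distortion': [-0.07608557414693616, 0.0, 0.0, 0.0, 0.0], 'tool_from_camera': [[0.0006979384587681616, -0.9589372645486206, -0.28361741050562234, 83.09582806012003], [0.9999997447394201, 0.0007126672754930823, 5.124887393737457e-05, -0.6409812105424573], [0.00015298039224277194, -0.28361737387783803, 0.9589375171676393, -179.71264617958192], [0.0, 0.0, 0.0, 1.0]]}
```

View pics/top0.png

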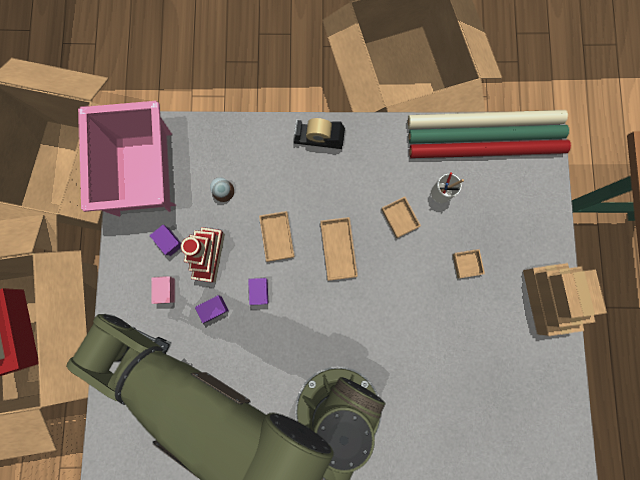

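View pics/side0.png

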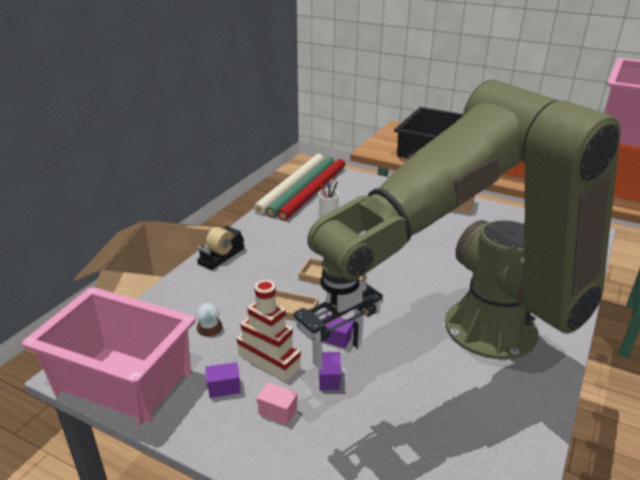

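View pics/wrist0.png

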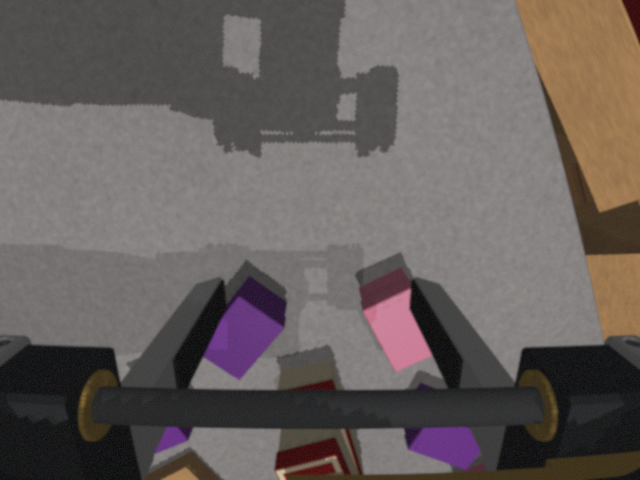

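The top view shows the stack at about (203,255), with the long carton at (338,250), medium at (277,237), short at (400,218) and square at (467,264). The globe is at (222,190), the pen cup at (449,184). The look-alike boxes are purple at (165,240), (211,309) and (258,291), and pink at (162,291). None of them is cream and red.

```bash
cat > h.py <<'E'
import numpy as np, cv2
from cell import monitor, vision, order, manip
def rays(c,px,T=None):
    K=np.array([[c["fx"],0,c["cx"]],[0,c["fy"],c["cy"]],[0,0,1]])
    p=cv2.undistortPoints(np.array(px,float).reshape(-1,1,2),K,np.array(c["distortion"])).reshape(-1,2)
    T=np.array(c["cam_to_world"]) if T is None else T
    d=np.c_[p,np.ones(len(p))]@T[:3,:3].T
    return T[:3,3],d
def onplane(c,px,z,T=None):
    o,d=rays(c,px,T); return o+d*((z-o[2])/d[:,2])[:,None]
def tool_T(s):
    r,p,y=s["eef_rot"]
    from scipy.spatial.transform import Rotation as R
    T=np.eye(4);T[:3,:3]=R.from_euler('xyz',[r,p,y]).as_matrix();T[:3,3]=s["eef_pos"];return T
def wrist():
    s=monitor.read_state(); c=vision.camera("wrist")
    return c, tool_T(s)@np.array(c["tool_from_camera"])
def rect(c,cnt,z,T=None):
    P=onplane(c,cnt,z,T)[:,:2].astype(np.float32)
    (x,y),(w,h),a=cv2.minAreaRect(P)
    if w<h: w,h,a=h,w,a+90
    return round(x,1),round(y,1),round(w,1),round(h,1),round((a+90)%180-90,1)
E
python3 - <<'E'
from h import *
c=vision.camera("top"); im=c["color"]
cv2.imwrite("pics/topcrop.png",cv2.resize(im[210:300,140:280],None,fx=5,fy=5,interpolation=cv2.INTER_CUBIC))
hsv=cv2.cvtColor(im,cv2.COLOR_BGR2HSV)
m=cv2.inRange(hsv,(8,70,60),(25,255,255)); m[:, :235]=0; m[:,495:]=0; m[:190]=0; m[300:]=0
for k in cv2.findContours(m,cv2.RETR_EXTERNAL,cv2.CHAIN_APPROX_NONE)[0]:
    if cv2.contourArea(k)>200: print(cv2.boundingRect(k),rect(c,k.reshape(-1,2),26))
s=vision.camera("side")["color"]
cv2.imwrite("pics/sidecrop.png",cv2.resize(s[270:390,190:350],None,fx=5,fy=5,interpolation=cv2.INTER_CUBIC))
E
```

```text
(453, 249, 32, 29) (442.1, -406.3, 84.6, 78.9, -80.6)
(320, 217, 37, 64) (488.1, -3.9, 189.2, 93.5, 7.3)
(259, 211, 35, 51) (526.4, 189.8, 148.2, 88.9, 9.7)
(382, 197, 39, 41) (588.5, -200.7, 106.6, 86.6, 25.8)
```

View pics/topcrop.png

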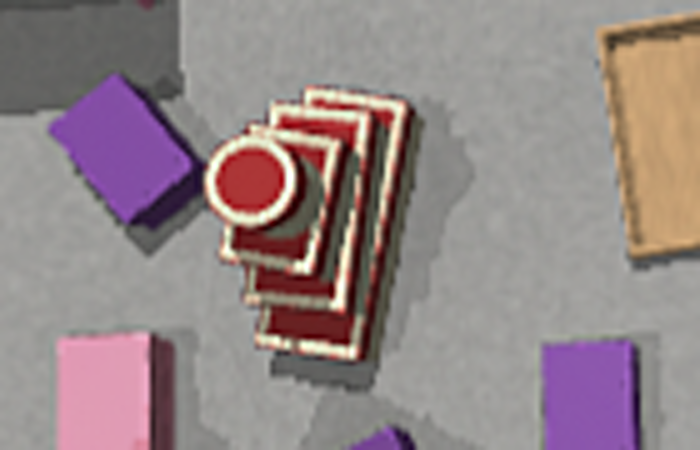

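View pics/sidecrop.png

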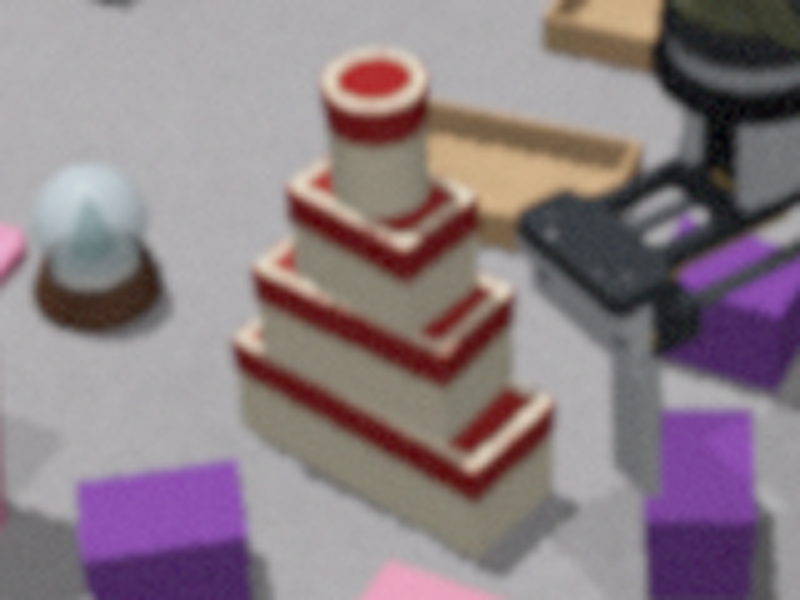

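The crop shows the cream and red stack and nothing else near it: the round lid at top pixel (190,246), with the short, medium and long lids stepped underneath. The purple box on the left is clearly separate.

```bash
python3 - <<'E'
from h import *
c=vision.camera("top")
f=lambda q:np.array(q)/5+[140,210]-0.4
th=np.arange(0,6.28,.3)
print("round",rect(c,f(np.c_[252+46*np.cos(th),180+46*np.sin(th)]),238))
print("short",rect(c,f([(257,127),(342,140),(305,272),(222,260)]),174))
print("med",rect(c,f([(272,102),(370,115),(342,308),(246,300)]),118))
print("long",rect(c,f([(308,88),(412,102),(360,358),(256,345)]),60))
# other things
print("globe",onplane(c,[(222,190)],40),"cup",onplane(c,[(449,186)],95),"purple",onplane(c,[(165,240),(162,291),(211,309),(258,291)],56))
# side view round lid centre
c=vision.camera("side"); p=np.array([[375,80]])/5+[190,270]-0.4
print(onplane(c,p,238))
E
```

```text
round (465.5, 397.3, 49.2, 47.7, 57.6)
short (463.3, 398.2, 79.1, 48.0, -12.0)
med (467.7, 397.9, 116.3, 57.7, -4.8)
long (464.1, 396.6, 160.1, 64.1, -8.8)
globe [[669.24465244 361.20285052  40.        ]] cup [[ 669.46376966 -336.35191747   95.        ]] purple [[507.455708   525.17111804  56.        ]
 [353.09364984 525.57711848  56.        ]
 [299.86475884 377.56734851  56.        ]
 [353.35276312 239.01602522  56.        ]]
[[464.05753459 400.58211072 238.        ]]
```

```bash
cat >> h.py <<'E'
def plan(x,y,z,yawdeg):
    s=monitor.read_state(); p=s["eef_pos"]; yaw=s["eef_rot"][2]
    th=(yaw-np.deg2rad(yawdeg)+np.pi)%(2*np.pi)-np.pi
    Y=np.deg2rad(yawdeg); d=np.array([x,y,z])-p
    print(f"t={s['clock']:.2f} pos {p.round(1)} rpy {np.degrees(s['eef_rot']).round(1)} gap {s['finger_gap']:.1f} F {s['wrist_force'].round(1)} j6 {s['joints'][5]:.2f}")
    print(f"turn rz={th:.3f}; then cm tx={(d[0]*np.cos(Y)+d[1]*np.sin(Y))/10:.2f} ty={(d[0]*np.sin(Y)-d[1]*np.cos(Y))/10:.2f} tz={-d[2]/10:.2f}")
E
python3 -m jog '[[0,0,-4.5,0,0,-0.13,100],[0,0,-4.5,0,0,-0.13,100],[0,0,0,0,0,0,100],[0,0,0,0,0,0,100]]'
python3 -c "
from h import *
plan(465,398,290,171)"
```

```text
clock: 0.75
eef_pos: [225.2, 501.9, 295.7]
eef_rot: [3.14, 0.0, 2.979]
wrist_force: [0.5, 0.2, -0.8]
finger_gap: 94.2
t=0.75 pos [225.2 501.9 295.7] rpy [179.9   0.  170.7] gap 94.2 F [ 0.5  0.2 -0.8] j6 -0.33
turn rz=-0.006; then cm tx=-25.31 ty=-6.51 tz=0.57
```

```bash
python3 -m jog '[[-3.6,-0.93,0,0,0,0,100],[-3.6,-0.93,0,0,0,0,100],[-3.6,-0.93,0,0,0,0,100],[-3.6,-0.93,0,0,0,0,100],[-3.6,-0.93,0,0,0,0,100],[-3.6,-0.93,0,0,0,0,100],[-3.7,-0.93,0,0,0,0,100],[0,0,0,0,0,0,100]]'
python3 -c "
from h import *
plan(465,398,290,171)
c,T=wrist(); cv2.imwrite('pics/w1.png',c['color'])
K=np.array([[c['fx'],0,c['cx']],[0,c['fy'],c['cy']],[0,0,1]])
hsv=cv2.cvtColor(c['color'],cv2.COLOR_BGR2HSV)
"
```

```text
clock: 1.55
eef_pos: [467.2, 394.4, 292.6]
eef_rot: [-3.138, -0.002, 2.975]
wrist_force: [0.1, 0.7, -0.9]
finger_gap: 94.1
t=1.55 pos [467.2 394.4 292.6] rpy [-1.798e+02 -1.000e-01  1.704e+02] gap 94.1 F [ 0.1  0.7 -0.9] j6 -0.76
turn rz=-0.010; then cm tx=0.28 ty=0.32 tz=0.26
```

View pics/w1.png

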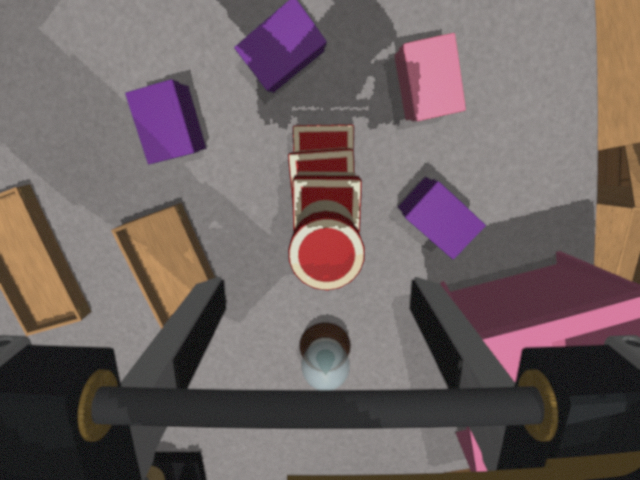

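The round lid is centred at about (326,254) between the open fingers, slightly right of their midline. The short, medium and long lids show above it at rows 177, 152 and 125.

```bash
python3 -c "
from h import *
c,T=wrist()
th=np.arange(0,6.28,.2)
print(rect(c,np.c_[326.5+37*np.cos(th),254+36.5*np.sin(th)],238,T))
hsv=cv2.cvtColor(c['color'],cv2.COLOR_BGR2HSV)
m=cv2.inRange(hsv,(0,130,90),(8,255,255))|cv2.inRange(hsv,(172,130,90),(180,255,255))
n,l,st,ce=cv2.connectedComponentsWithStats(m)
for i in range(1,n):
  if st[i,4]>100: print(st[i],ce[i],onplane(c,[ce[i]],238,T))
cr=c['color'][110:300,270:390]; cv2.imwrite('pics/w1c.png',cv2.resize(cr,None,fx=4,fy=3.1,interpolation=cv2.INTER_CUBIC))
plan(466,398,222,171)
"
```

```text
(464.2, 400.9, 49.5, 47.4, 2.7)
[299 134  47  19 794] [321.2115869  142.00125945] [[393.64656881 409.03893694 238.        ]]
[296 160  50  14 605] [321.87603306 167.17190083] [[408.39946814 407.02685915 238.        ]]
[300 190  52  27 814] [326.48034398 198.12899263] [[427.56970037 406.77164104 238.        ]]
[ 298  231   55   53 2274] [324.8355321  257.19437115] [[465.4340641  399.64926995 238.        ]]
t=1.65 pos [464.4 396.3 293.6] rpy [-1.799e+02 -1.000e-01  1.706e+02] gap 94.0 F [-1.3  0.6  0.1] j6 -0.76
turn rz=-0.007; then cm tx=-0.13 ty=0.19 tz=7.16
```

```bash
python3 -m jog '[[0,0.3,2,0,0,0,100],[0,0,2.5,0,0,0,100],[0,0,2.5,0,0,0,100],[0,0,1.7,0,0,0,100],[0,0,0,0,0,0,100],[0,0,0,0,0,0,100]]'
python3 -c "
from h import *
plan(465,399,206,171)"
```

```text
clock: 2.25
eef_pos: [464.1, 400.3, 208.9]
eef_rot: [3.142, -0.0, 2.98]
wrist_force: [-0.2, 1.5, -0.4]
finger_gap: 94.2
t=2.25 pos [464.1 400.3 208.9] rpy [180.   -0.  170.8] gap 94.2 F [-0.2  1.5 -0.4] j6 -0.76
turn rz=-0.004; then cm tx=-0.10 ty=-0.11 tz=0.29
```

```bash
python3 -m jog '[[0,0,0.2,0,0,0,45],[0,0,0,0,0,0,45],[0,0,0,0,0,0,45],[0,0,0,0,0,0,45],[0,0,0,0,0,0,45],[0,0,0,0,0,0,45]]' 18
python3 -m jog '[[0,0,0,0,0,0,45],[0,0,0,0,0,0,45],[0,0,-0.5,0,0,0,45],[0,0,-1.5,0,0,0,45]]'

```

```text
clock: 2.85
eef_pos: [464.9, 399.8, 206.5]
eef_rot: [3.141, 0.0, 2.98]
wrist_force: [0.4, 0.0, -1.1]
finger_gap: 49.4
clock: 3.25
eef_pos: [464.4, 399.3, 225.4]
eef_rot: [-3.139, -0.002, 2.98]
wrist_force: [0.5, -0.3, -1.1]
finger_gap: 49.8
```

```bash
python3 -c "
from h import *
plan(442,-406,250,170.8)"
```

```text
t=3.25 pos [464.4 399.3 225.4] rpy [-1.799e+02 -1.000e-01  1.707e+02] gap 49.8 F [ 0.5 -0.3 -1.1] j6 -0.76
turn rz=-0.001; then cm tx=-10.66 ty=-79.85 tz=-2.46
```

```bash
python3 -m jog '[[0,0,-2.5,0,0,0,45],[-0.3,-2,0,0,0,0,45],[-0.4,-3,0,0,0,0,45],[-0.55,-4,0,0,0,0,45],[-0.55,-4,0,0,0,0,45],[-0.55,-4,0,0,0,0,45],[-0.55,-4,0,0,0,0,45],[-0.55,-4,0,0,0,0,45]]'
python3 -m jog '[[-0.55,-4,0,0,0,0,45],[-0.55,-4,0,0,0,0,45],[-0.55,-4,0,0,0,0,45],[-0.55,-4,0,0,0,0,45],[-0.55,-4,0,0,0,0,45],[-0.55,-4,0,0,0,0,45],[-0.55,-4,0,0,0,0,45],[-0.55,-4,0,0,0,0,45]]'
python3 -c "
from h import *
plan(442,-406,250,170.8)"
```

```text
clock: 4.05
eef_pos: [458.2, 145.9, 251.7]
eef_rot: [-3.142, 0.0, 2.98]
wrist_force: [0.7, -0.5, -1.5]
finger_gap: 49.3
clock: 4.85
eef_pos: [450.1, -177.1, 251.8]
eef_rot: [-3.142, 0.0, 2.98]
wrist_force: [1.2, 0.8, -1.7]
finger_gap: 49.7
t=4.85 pos [ 450.1 -177.1  251.8] rpy [-180.     0.   170.7] gap 49.7 F [ 1.2  0.8 -1.7] j6 -1.86
turn rz=-0.001; then cm tx=-2.86 ty=-22.72 tz=0.18
```

```bash
python3 -m jog '[[-0.5,-4,0,0,0,0,45],[-0.5,-4,0,0,0,0,45],[-0.5,-4,0,0,0,0,45],[-0.5,-4,0,0,0,0,45],[-0.45,-3.5,2,0,0,0,45],[-0.4,-3.2,4,0,0,0,45],[0,0,4,0,0,0,45],[0,0,0,0,0,0,45]]'
python3 -c "
from h import *
plan(442,-406,36,170.8)
c,T=wrist(); cv2.imwrite('pics/w2.png',c['color'])
im=c['color']; hsv=cv2.cvtColor(im,cv2.COLOR_BGR2HSV)
m=cv2.inRange(hsv,(8,70,60),(25,255,255))
for k in cv2.findContours(m,cv2.RETR_EXTERNAL,cv2.CHAIN_APPROX_NONE)[0]:
    if cv2.contourArea(k)>1000: print(cv2.boundingRect(k),rect(c,k.reshape(-1,2),26,T))
"
```

```text
clock: 5.65
eef_pos: [440.0, -402.1, 147.2]
eef_rot: [3.136, -0.008, 2.979]
wrist_force: [-1.1, -0.2, -1.1]
finger_gap: 49.9
t=5.65 pos [ 440.  -402.1  147.2] rpy [179.7  -0.4 170.7] gap 49.9 F [-1.1 -0.2 -1.1] j6 -2.21
turn rz=-0.002; then cm tx=-0.26 ty=-0.36 tz=11.12
(171, 459, 394, 21) (703.9, -386.1, 422.1, 30.8, 79.1)
(485, 275, 120, 110) (582.4, -204.7, 125.5, 83.7, 26.7)
(249, 172, 121, 102) (440.7, -408.1, 81.1, 78.9, 9.5)
(0, 8, 118, 284) (356.8, -600.8, 234.5, 107.1, -20.7)
```

View pics/w2.png

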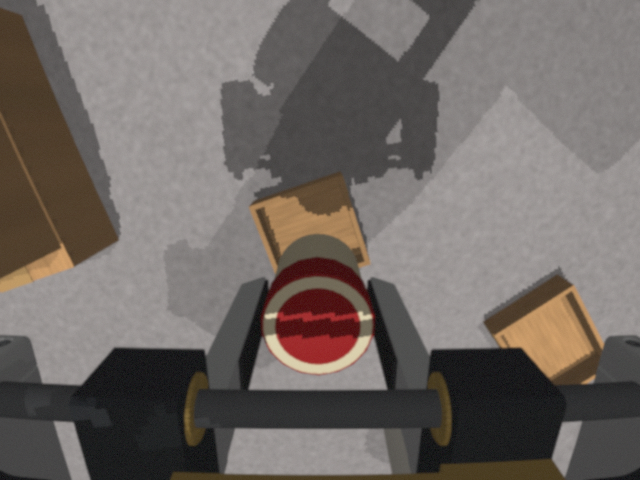

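The drum is held upright at (318,318). The square carton lies below it at (310,225) and measures (441,-408), which agrees with the top view to within 2 mm.

```bash
python3 -m jog '[[-0.23,-0.45,2,0,0,0,45],[0,0,3,0,0,0,45],[0,0,3,0,0,0,45],[0,0,0,0,0,0,45],[0,0,0,0,0,0,45]]'
python3 -c "
from h import *
plan(441.5,-407,37,170.8)"
```

```text
clock: 6.2
eef_pos: [444.7, -408.5, 75.3]
eef_rot: [-3.14, 0.002, 2.98]
wrist_force: [-0.9, -0.2, -0.7]
finger_gap: 49.6
t=6.20 pos [ 444.7 -408.5   75.3] rpy [-1.799e+02  1.000e-01  1.708e+02] gap 49.6 F [-0.9 -0.2 -0.7] j6 -2.21
turn rz=-0.001; then cm tx=0.34 ty=0.09 tz=3.83
```

```bash
python3 -m jog '[[0.2,0.1,1.5,0,0,0,45],[0,0,1.2,0,0,0,45],[0,0,0.7,0,0,0,45],[0,0,0.2,0,0,0,45],[0,0,0,0,0,0,45],[0,0,0,0,0,0,45]]'
python3 -c "
from h import *
plan(441.5,-407,37,170.8)"
```

```text
clock: 6.8
eef_pos: [442.1, -407.0, 37.2]
eef_rot: [-3.141, 0.001, 2.98]
wrist_force: [-1.0, -1.2, -1.4]
finger_gap: 49.3
t=6.80 pos [ 442.1 -407.    37.2] rpy [-180.     0.   170.7] gap 49.3 F [-1.  -1.2 -1.4] j6 -2.21
turn rz=-0.001; then cm tx=0.06 ty=-0.01 tz=0.02
```

```bash
python3 -m jog '[[0,0,0.05,0,0,0,45],[0,0,0.05,0,0,0,45],[0,0,0,0,0,0,45],[0,0,0,0,0,0,45]]'
```

```text
clock: 7.2
eef_pos: [442.1, -406.9, 36.5]
eef_rot: [-3.141, 0.001, 2.98]
wrist_force: [-2.3, 2.0, 5.6]
finger_gap: 49.7
```

Contact: the wrist force is up by about 6 N. I'll release the box.

```bash
python3 -m jog '[[0,0,0,0,0,0,60],[0,0,0,0,0,0,85],[0,0,0,0,0,0,85],[0,0,0,0,0,0,85],[0,0,-1.5,0,0,0,85],[0,0,-3.5,0,0,0,85],[0,0,-4.5,0,0,0,85],[0,0,-4.5,0,0,0,85]]'
python3 -m jog '[[0,0,-4.5,0,0,0,85],[0,0,-2,0,0,0,85],[0,0,0,0,0,0,85]]'
python3 -c "
from h import *
c,T=wrist(); cv2.imwrite('pics/w3.png',c['color'])
plan(465,398,240,171)
c=vision.camera('top'); cv2.imwrite('pics/t3.png',cv2.resize(c['color'][190:310,140:260],None,fx=5,fy=5,interpolation=cv2.INTER_CUBIC))
"
```

```text
clock: 8.0
eef_pos: [441.6, -406.5, 178.2]
eef_rot: [-3.141, 0.0, 2.98]
wrist_force: [0.1, 0.1, 0.5]
finger_gap: 80.1
clock: 8.3
eef_pos: [442.4, -407.3, 245.2]
eef_rot: [-3.138, 0.005, 2.98]
wrist_force: [-0.5, -0.6, 0.0]
finger_gap: 79.7
t=8.35 pos [ 442.  -406.9  242.4] rpy [-1.799e+02  1.000e-01  1.707e+02] gap 79.9 F [-0.1  0.1 -1.2] j6 -2.21
turn rz=-0.005; then cm tx=10.32 ty=79.85 tz=0.24
```

View pics/w3.png

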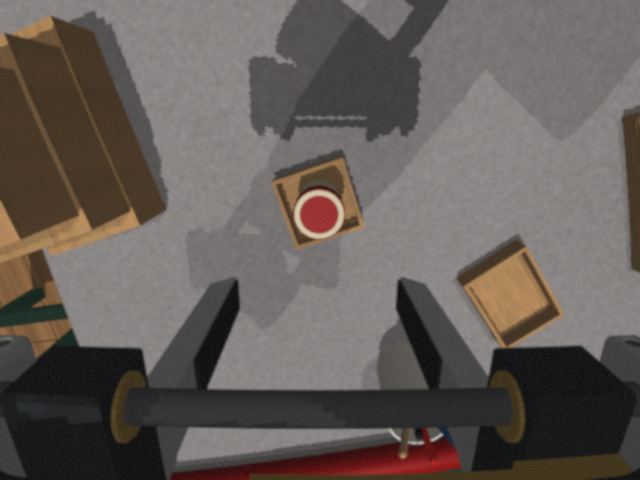

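View pics/t3.png

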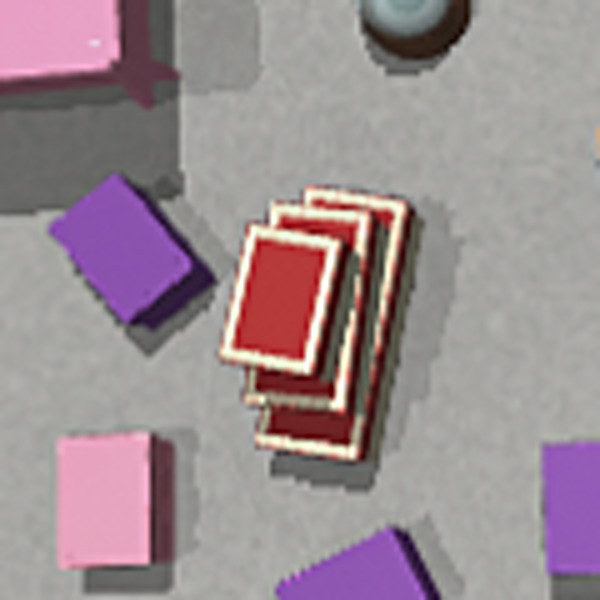

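The drum stands in its carton at (318,213), with cardboard visible all round it. Next is the short box, whose lid corners in the crop are (253,226), (344,238), (312,375) and (222,361).

```bash
python3 -m jog '[[0.3,2.5,0,0,0,0,100],[0.6,4.5,0,0,0,0,100],[0.6,4.5,0,0,0,0,100],[0.6,4.5,0,0,0,0,100],[0.6,4.5,0,0,0,0,100],[0.6,4.5,0,0,0,0,100],[0.6,4.5,0,0,0,0,100],[0.6,4.5,0,0,0,0,100]]'
python3 -m jog '[[0.6,4.5,0,0,0,0,100],[0.6,4.5,0,0,0,0,100],[0.6,4.5,0,0,0,0,100],[0.6,4.5,0,0,0,0,100],[0.6,4.5,0,0,0,0,100],[0.6,4.5,0,0,0,0,100],[0.6,4.5,0,0,0,0,100],[0.6,4.5,0,0,0,0,100]]'
python3 -c "
from h import *
c=vision.camera('top')
f=lambda q:np.array(q)/5+[140,190]-0.4
print(rect(c,f([(253,226),(344,238),(312,375),(222,361)]),174))
plan(465,398,240,171)
"
```

```text
clock: 9.2
eef_pos: [451.3, -62.0, 239.3]
eef_rot: [3.141, -0.002, 2.98]
wrist_force: [1.5, -0.6, 0.6]
finger_gap: 94.4
clock: 10.0
eef_pos: [462.0, 300.8, 239.1]
eef_rot: [-3.14, -0.002, 2.98]
wrist_force: [-0.1, 0.1, 1.4]
finger_gap: 94.0
(463.6, 397.7, 79.4, 51.2, -10.2)
t=10.05 pos [461.4 305.7 238.6] rpy [-180.    -0.2  170.9] gap 93.8 F [-0.8  4.6 -0.1] j6 -0.89
turn rz=-0.002; then cm tx=1.09 ty=9.17 tz=-0.14
```

```bash
python3 -m jog '[[0.4,3.5,0,0,0,0,100],[0.3,3.5,0,0,0,0,100],[0.3,2.2,0,0,0,0,100],[0,0,0,0,0,0,100],[0,0,0,0,0,0,100]]'
cat >> h.py <<'E'
def lid(z,name,T=None,tol=None):
    c,T=wrist(); im=c['color']; plan(465,398,z,171)
    hsv=cv2.cvtColor(im,cv2.COLOR_BGR2HSV)
    m=cv2.inRange(hsv,(0,130,70),(8,255,255))|cv2.inRange(hsv,(172,130,70),(180,255,255))
    m=m[:330]
    for k in cv2.findContours(m,cv2.RETR_EXTERNAL,cv2.CHAIN_APPROX_NONE)[0]:
        if cv2.contourArea(k)>1000: print(cv2.boundingRect(k),rect(c,k.reshape(-1,2),z,T))
    cv2.imwrite(name,im)
E
python3 -c "
from h import *
lid(174,'pics/w4.png')"
```

```text
clock: 10.55
eef_pos: [467.4, 391.1, 239.1]
eef_rot: [-3.14, -0.002, 2.98]
wrist_force: [-0.0, -0.7, -1.0]
finger_gap: 94.0
t=10.60 pos [467.6 390.7 239.6] rpy [-1.799e+02 -1.000e-01  1.707e+02] gap 94.1 F [-0.7  0.8  0.2] j6 -0.77
turn rz=-0.005; then cm tx=0.37 ty=0.68 tz=6.56
(303, 199, 62, 92) (464.0, 401.3, 63.9, 39.8, -9.8)
(290, 132, 71, 26) (396.7, 406.1, 43.8, 15.1, 84.8)
```

View pics/w4.png

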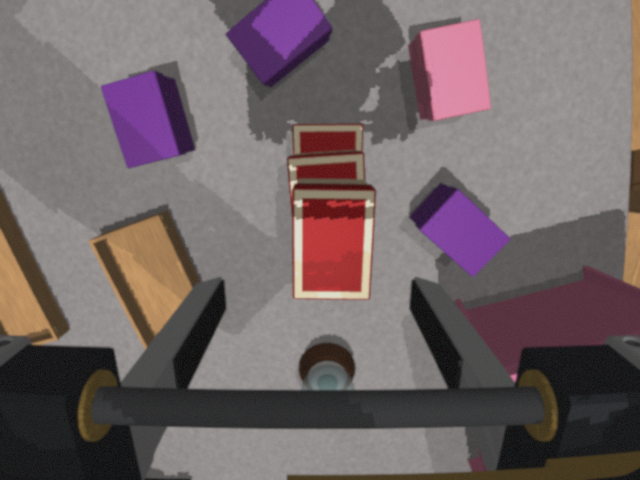

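The short lid spans (293–375, 186–300), and its neighbours are clear of the fingers. I'll shift sideways, descend and grip.

```bash
python3 -m jog '[[0.5,0.8,0,0,0,0.015,100],[0,0,2.5,0,0,0,100],[0,0,3,0,0,0,100],[0,0,2.5,0,0,0,100],[0,0,1,0,0,0,100],[0,0,0,0,0,0,100],[0,0,0,0,0,0,100]]'
python3 -c "
from h import *
plan(463.8,399.5,149,169.8)"
```

```text
clock: 11.3
eef_pos: [464.5, 400.5, 151.9]
eef_rot: [3.14, 0.001, 2.964]
wrist_force: [-0.2, 0.1, 0.7]
finger_gap: 94.1
t=11.30 pos [464.5 400.5 151.9] rpy [1.799e+02 1.000e-01 1.698e+02] gap 94.1 F [-0.2  0.1  0.7] j6 -0.74
turn rz=0.001; then cm tx=0.05 ty=-0.11 tz=0.29
```

```bash
python3 -m jog '[[0,-0.1,0.2,0,0,0,50],[0,0,0,0,0,0,50],[0,0,0,0,0,0,50],[0,0,0,0,0,0,50],[0,0,0,0,0,0,50],[0,0,0,0,0,0,50],[0,0,0,0,0,0,50]]' 22
python3 -m jog '[[0,0,-0.5,0,0,0,50],[0,0,-1.5,0,0,0,50],[0,0,-3,0,0,0,50],[0,0,-4,0,0,0,50],[0,0,0,0,0,0,50]]'
python3 -c "
from h import *
plan(588.5,-201,240,205.8)"
```

```text
clock: 12.0
eef_pos: [464.0, 399.4, 148.7]
eef_rot: [3.141, 0.0, 2.965]
wrist_force: [-0.2, 1.1, 2.4]
finger_gap: 53.8
clock: 12.5
eef_pos: [465.2, 400.2, 245.4]
eef_rot: [3.135, 0.006, 2.965]
wrist_force: [0.1, 0.4, -2.0]
finger_gap: 53.9
t=12.50 pos [465.2 400.2 245.4] rpy [179.6   0.4 169.9] gap 53.9 F [ 0.1  0.4 -2. ] j6 -0.74
turn rz=-0.627; then cm tx=15.06 ty=-59.49 tz=0.54
```

```bash
python3 -m jog '[[0,0,0,0,0,-0.105,50],[0,0,0,0,0,-0.105,50],[0,0,0,0,0,-0.105,50],[0,0,0,0,0,-0.105,50],[0,0,0,0,0,-0.105,50],[0,0,0,0,0,-0.102,50],[0.5,-2,0,0,0,0,50],[0.8,-3.2,0,0,0,0,50]]'
python3 -m jog '[[1,-4,0,0,0,0,50],[1,-4,0,0,0,0,50],[1,-4,0,0,0,0,50],[1,-4,0,0,0,0,50],[1,-4,0,0,0,0,50],[1,-4,0,0,0,0,50],[1,-4,0,0,0,0,50],[1,-4,0,0,0,0,50]]'
python3 -c "
from h import *
plan(588.5,-201,240,205.8)"
```

```text
clock: 13.3
eef_pos: [474.3, 347.0, 238.3]
eef_rot: [3.142, -0.001, -2.689]
wrist_force: [0.9, 0.0, -2.5]
finger_gap: 53.9
clock: 14.1
eef_pos: [542.0, 22.1, 238.9]
eef_rot: [-3.142, 0.0, -2.691]
wrist_force: [1.1, -0.4, -2.5]
finger_gap: 54.1
t=14.10 pos [542.   22.1 238.9] rpy [-180.     0.  -154.2] gap 54.1 F [ 1.1 -0.4 -2.5] j6 -2.05
turn rz=-0.000; then cm tx=5.52 ty=-22.11 tz=-0.11
```

```bash
python3 -m jog '[[1,-4,0,0,0,0,50],[1,-4,0,0,0,0,50],[1,-4,0,0,0,0,50],[1,-4,1,0,0,0,50],[0.9,-3,3,0,0,0,50],[0,0,3,0,0,0,50],[0,0,2,0,0,0,50],[0,0,0,0,0,0,50]]'
python3 -c "
from h import *
c,T=wrist(); cv2.imwrite('pics/w5.png',c['color'])
plan(588.5,-201,35,205.8)
im=c['color']; hsv=cv2.cvtColor(im,cv2.COLOR_BGR2HSV)
m=cv2.inRange(hsv,(8,70,60),(25,255,255))
for k in cv2.findContours(m,cv2.RETR_EXTERNAL,cv2.CHAIN_APPROX_NONE)[0]:
    if cv2.contourArea(k)>1000: print(cv2.boundingRect(k),rect(c,k.reshape(-1,2),26,T))
"
```

```text
clock: 14.9
eef_pos: [579.3, -168.4, 145.8]
eef_rot: [3.138, -0.004, -2.692]
wrist_force: [-0.6, 0.2, -1.6]
finger_gap: 53.9
t=14.95 pos [ 580.2 -168.5  148. ] rpy [ 1.799e+02 -1.000e-01 -1.542e+02] gap 53.7 F [ 0.1  0.4 -1.2] j6 -2.36
turn rz=-0.000; then cm tx=0.67 ty=-3.29 tz=11.30
(182, 458, 394, 22) (779.7, 7.1, 422.8, 32.5, -65.9)
(220, 157, 107, 132) (589.0, -201.1, 108.0, 82.0, 26.4)
(443, 88, 197, 244) (488.7, -9.2, 188.4, 104.5, 7.2)
```

View pics/w5.png

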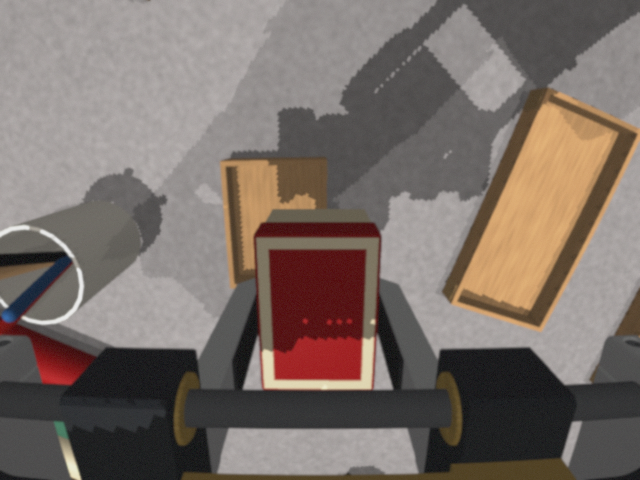

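The box hangs level at (318,300), and the short carton measures (589,-201) at 26.4°. The pen cup at (40,270) is clear of the gripper. Lowering now.

```bash
python3 -m jog '[[0.4,-2,0,0,0,0,50],[0.25,-1.3,0,0,0,-0.005,50],[0,0,2.5,0,0,0,50],[0,0,3,0,0,0,50],[0,0,2,0,0,0,50],[0,0,0,0,0,0,50],[0,0,0,0,0,0,50]]'
python3 -c "
from h import *
plan(588.8,-201,35,206)"
```

```text
clock: 15.65
eef_pos: [589.8, -201.4, 75.0]
eef_rot: [-3.14, 0.001, -2.686]
wrist_force: [0.2, -0.9, -1.5]
finger_gap: 53.7
t=15.65 pos [ 589.8 -201.4   75. ] rpy [-1.799e+02  1.000e-01 -1.539e+02] gap 53.7 F [ 0.2 -0.9 -1.5] j6 -2.41
turn rz=0.002; then cm tx=0.07 ty=0.08 tz=4.00
```

```bash
python3 -m jog '[[0,0,1.5,0,0,0,50],[0,0,1.3,0,0,0,50],[0,0,0.7,0,0,0,50],[0,0,0.3,0,0,0,50],[0,0,0,0,0,0,50],[0,0,0,0,0,0,50]]'
python3 -m jog '[[0,0,0.1,0,0,0,50],[0,0,0,0,0,0,50],[0,0,0,0,0,0,50]]'
```

```text
clock: 16.25
eef_pos: [589.3, -201.2, 35.7]
eef_rot: [-3.141, 0.0, -2.686]
wrist_force: [-0.1, -0.1, -3.0]
finger_gap: 53.9
clock: 16.55
eef_pos: [589.2, -201.1, 34.6]
eef_rot: [-3.141, 0.0, -2.686]
wrist_force: [0.4, -0.0, -3.4]
finger_gap: 54.2
```

```bash
python3 -m jog '[[0,0,0.05,0,0,0,50],[0,0,0,0,0,0,50],[0,0,0,0,0,0,50]]'; python3 -m jog '[[0,0,0.05,0,0,0,50],[0,0,0,0,0,0,50],[0,0,0,0,0,0,50]]'
```

```text
clock: 16.85
eef_pos: [589.3, -201.1, 34.5]
eef_rot: [-3.141, 0.0, -2.686]
wrist_force: [-3.1, 2.0, 5.5]
finger_gap: 53.8
clock: 17.15
eef_pos: [589.3, -201.1, 34.4]
eef_rot: [-3.141, 0.0, -2.686]
wrist_force: [-4.6, 3.5, 10.2]
finger_gap: 53.5
```

```bash
python3 -m jog '[[0,0,0,0,0,0,65],[0,0,0,0,0,0,85],[0,0,0,0,0,0,85],[0,0,0,0,0,0,85],[0,0,-1.5,0,0,0,85],[0,0,-3.5,0,0,0,85],[0,0,-4.5,0,0,0,85],[0,0,-4.5,0,0,0,85]]'
python3 -m jog '[[0,0,-1.5,0,0,0,100],[0,0,0,0,0,0,100]]'
python3 -c "
from h import *
c,T=wrist(); cv2.imwrite('pics/w6.png',c['color'])
c=vision.camera('top'); cv2.imwrite('pics/t6.png',cv2.resize(c['color'][190:310,140:260],None,fx=5,fy=5,interpolation=cv2.INTER_CUBIC))
plan(466,398,190,173)"
```

```text
clock: 17.95
eef_pos: [588.9, -201.0, 176.2]
eef_rot: [-3.141, 0.0, -2.686]
wrist_force: [-0.0, -0.3, 0.3]
finger_gap: 79.8
clock: 18.15
eef_pos: [589.9, -201.4, 191.7]
eef_rot: [-3.138, 0.003, -2.686]
wrist_force: [0.3, -0.4, -0.7]
finger_gap: 91.7
t=18.25 pos [ 588.7 -200.9  187.4] rpy [ 1.799e+02 -1.000e-01 -1.539e+02] gap 93.7 F [ 0.1 -0.7 -0.4] j6 -2.41
turn rz=0.577; then cm tx=19.48 ty=57.95 tz=-0.26
```

View pics/w6.png

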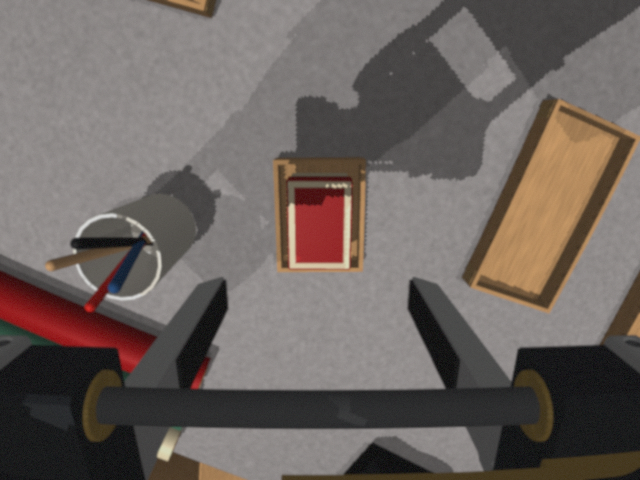

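View pics/t6.png

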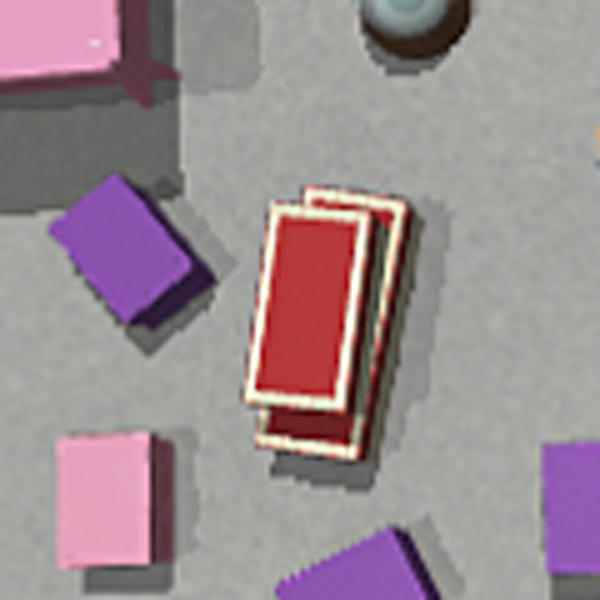

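The short box sits flat in its carton at (320,222). The medium lid is now fully visible, and the stack has not moved.

```bash
python3 -m jog '[[0,0,0,0,0,0.115,100],[0,0,0,0,0,0.115,100],[0,0,0,0,0,0.115,100],[0,0,0,0,0,0.115,100],[0,0,0,0,0,0.117,100],[0.8,2.4,0,0,0,0,100],[1.4,4.2,0,0,0,0,100],[1.4,4.2,0,0,0,0,100]]'
python3 -m jog '[[1.4,4.2,0,0,0,0,100],[1.4,4.2,0,0,0,0,100],[1.4,4.2,0,0,0,0,100],[1.4,4.2,0,0,0,0,100],[1.4,4.2,0,0,0,0,100],[1.4,4.2,0,0,0,0,100],[1.4,4.2,0,0,0,0,100],[1.4,4.2,0,0,0,0,100]]'
python3 -c "
from h import *
c=vision.camera('top')
f=lambda q:np.array(q)/5+[140,190]-0.4
print(rect(c,f([(271,203),(371,213),(347,410),(246,402)]),118))
plan(466,398,190,173)"
```

```text
clock: 19.05
eef_pos: [565.2, -88.4, 186.0]
eef_rot: [3.141, -0.004, 3.018]
wrist_force: [-0.4, -0.0, -0.6]
finger_gap: 94.2
clock: 19.85
eef_pos: [494.8, 259.0, 186.4]
eef_rot: [-3.14, -0.003, 3.02]
wrist_force: [0.7, 0.2, 0.4]
finger_gap: 94.2
(466.9, 397.6, 116.8, 58.7, -4.5)
t=19.90 pos [493.3 264.1 186.3] rpy [-180.    -0.2  173.2] gap 94.2 F [-2.1  4.9 -0.4] j6 -1.03
turn rz=0.004; then cm tx=4.35 ty=12.96 tz=-0.37
```

```bash
python3 -m jog '[[1.4,4.2,0,0,0,0,100],[1.4,4.2,0,0,0,0,100],[1.2,3.6,0,0,0,-0.04,100],[0,0,0,0,0,0,100],[0,0,0,0,0,0,100]]'
python3 -c "
from h import *
lid(118,'pics/w7.png')"
```

```text
clock: 20.4
eef_pos: [470.3, 381.5, 186.4]
eef_rot: [-3.139, -0.003, 3.061]
wrist_force: [-0.1, 0.1, -0.5]
finger_gap: 93.4
t=20.45 pos [470.8 380.8 186.9] rpy [-1.799e+02 -1.000e-01  1.753e+02] gap 94.5 F [-0.3  0.1 -0.1] j6 -0.87
turn rz=0.075; then cm tx=0.84 ty=1.61 tz=6.89
(312, 167, 73, 148) (466.7, 400.5, 103.9, 46.2, -4.8)
(316, 127, 66, 26) (398.9, 405.9, 40.2, 14.8, 81.6)
```

View pics/w7.png

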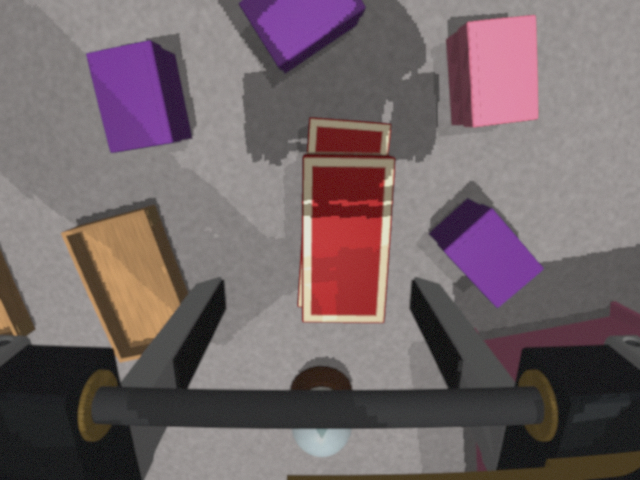

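The medium lid spans (303–395, 153–322) and measures (466.7,400.5) at -4.8°, which agrees with the top view.

```bash
python3 -m jog '[[0.3,0.9,0,0,0,0,100],[0.25,0.9,0,0,0,0,100],[0,0,2.5,0,0,0,100],[0,0,3,0,0,0,100],[0,0,2.5,0,0,0,100],[0,0,1.3,0,0,0,100],[0,0,0,0,0,0,100],[0,0,0,0,0,0,100]]'
python3 -c "
from h import *
plan(466.7,399.3,91,175.2)"
```

```text
clock: 21.25
eef_pos: [467.5, 400.3, 96.6]
eef_rot: [3.141, 0.001, 3.06]
wrist_force: [-0.6, 0.4, 0.1]
finger_gap: 93.7
t=21.25 pos [467.5 400.3  96.6] rpy [1.800e+02 1.000e-01 1.753e+02] gap 93.7 F [-0.6  0.4  0.1] j6 -0.84
turn rz=0.002; then cm tx=0.07 ty=-0.11 tz=0.56
```

```bash
python3 -m jog '[[0,-0.1,0.4,0,0,0,56],[0,0,0,0,0,0,56],[0,0,0,0,0,0,56],[0,0,0,0,0,0,56],[0,0,0,0,0,0,56],[0,0,0,0,0,0,56],[0,0,0,0,0,0,56]]' 28
python3 -m jog '[[0,0,-0.5,0,0,0,56],[0,0,-1.5,0,0,0,56],[0,0,-3,0,0,0,56],[0,0,0,0,0,0,56],[0,0,0,0,0,0,56]]'
python3 -c "
from h import *
plan(526.4,189.8,140,189.7)"
```

```text
clock: 21.95
eef_pos: [467.1, 399.1, 91.8]
eef_rot: [3.141, 0.0, 3.06]
wrist_force: [-0.4, 1.9, 2.6]
finger_gap: 60.0
clock: 22.45
eef_pos: [467.1, 399.0, 141.9]
eef_rot: [3.141, 0.001, 3.06]
wrist_force: [0.5, 0.0, -3.0]
finger_gap: 59.7
t=22.45 pos [467.1 399.  141.9] rpy [180.    0.  175.3] gap 59.7 F [ 0.5  0.  -3. ] j6 -0.84
turn rz=-0.251; then cm tx=-2.33 ty=-21.62 tz=0.19
```

```bash
python3 -m jog '[[0,0,0,0,0,-0.085,56],[0,0,0,0,0,-0.083,56],[0,0,0,0,0,-0.083,56],[-0.2,-2,0,0,0,0,56],[-0.4,-3.5,0,0,0,0,56],[-0.4,-4,0,0,0,0,56],[-0.4,-4,0,0,0,0,56],[-0.4,-3.5,0,0,0,0,56]]'
python3 -m jog '[[-0.2,-2,0,0,0,0,56],[0,0,0,0,0,0,56],[0,0,0,0,0,0,56]]'
python3 -c "
from h import *
c,T=wrist(); cv2.imwrite('pics/w8.png',c['color'])
plan(526.4,189.8,36,189.7)
im=c['color']; hsv=cv2.cvtColor(im,cv2.COLOR_BGR2HSV)
m=cv2.inRange(hsv,(8,70,60),(25,255,255))
for k in cv2.findContours(m,cv2.RETR_EXTERNAL,cv2.CHAIN_APPROX_NONE)[0]:
    if cv2.contourArea(k)>1000: print(cv2.boundingRect(k),rect(c,k.reshape(-1,2),26,T))
"
```

```text
clock: 23.25
eef_pos: [513.0, 232.4, 140.2]
eef_rot: [-3.141, -0.002, -2.973]
wrist_force: [0.4, -0.5, -1.4]
finger_gap: 60.1
clock: 23.55
eef_pos: [518.3, 215.0, 140.7]
eef_rot: [-3.142, -0.001, -2.973]
wrist_force: [-0.6, 0.6, -2.5]
finger_gap: 59.6
t=23.60 pos [518.2 215.6 140.8] rpy [ 1.800e+02 -1.000e-01 -1.703e+02] gap 60.0 F [ 0.1  0.4 -2. ] j6 -1.41
turn rz=0.000; then cm tx=-0.37 ty=-2.68 tz=10.48
(197, 457, 393, 23) (752.2, 341.0, 416.7, 33.5, -82.2)
(227, 144, 118, 138) (508.4, 188.4, 110.4, 88.4, 9.6)
(0, 21, 129, 247) (487.4, 2.5, 189.1, 105.4, 7.2)
```

View pics/w8.png

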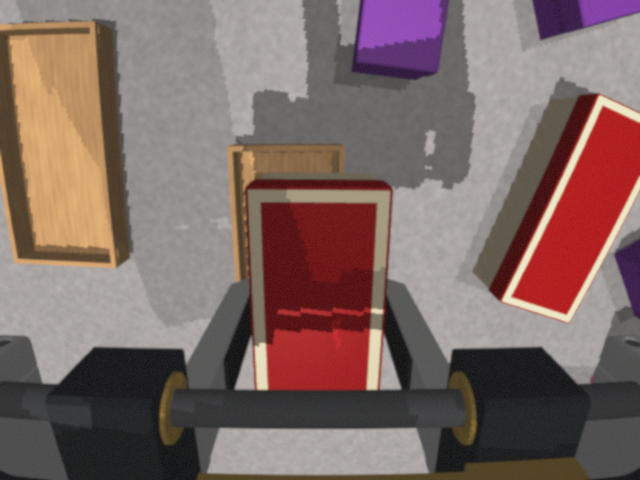

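The medium box is level, and the near edge and width of its carton at (228–343, 145–280) put the carton centre at about (526.4,190.5).

```bash
python3 -m jog '[[-0.2,-1.4,0,0,0,0,56],[-0.15,-1.2,0,0,0,0,56],[0,0,2.5,0,0,0,56],[0,0,3,0,0,0,56],[0,0,1.5,0,0,0,56],[0,0,0,0,0,0,56],[0,0,0,0,0,0,56]]'
python3 -c "
from h import *
plan(526.4,190.5,36.5,189.7)"
```

```text
clock: 24.3
eef_pos: [526.9, 189.8, 72.1]
eef_rot: [-3.142, 0.0, -2.972]
wrist_force: [-0.3, 0.0, -1.6]
finger_gap: 59.6
t=24.30 pos [526.9 189.8  72.1] rpy [-180.     0.  -170.3] gap 59.6 F [-0.3  0.  -1.6] j6 -1.46
turn rz=-0.000; then cm tx=0.03 ty=0.07 tz=3.56
```

```bash
python3 -m jog '[[0,0.05,1.5,0,0,0,56],[0,0,1.1,0,0,0,56],[0,0,0.6,0,0,0,56],[0,0,0.2,0,0,0,56],[0,0,0,0,0,0,56],[0,0,0,0,0,0,56]]'
python3 -m jog '[[0,0,0.1,0,0,0,56],[0,0,0,0,0,0,56],[0,0,0,0,0,0,56]]'
```

```text
clock: 24.9
eef_pos: [526.6, 190.6, 37.8]
eef_rot: [3.142, 0.001, -2.972]
wrist_force: [0.1, 0.3, -2.7]
finger_gap: 59.7
clock: 25.2
eef_pos: [526.5, 190.5, 36.7]
eef_rot: [3.142, 0.0, -2.972]
wrist_force: [0.2, -0.6, -1.7]
finger_gap: 60.0
```

```bash
python3 -m jog '[[0,0,0.07,0,0,0,56],[0,0,0,0,0,0,56],[0,0,0,0,0,0,56]]'
python3 -m jog '[[0,0,0.07,0,0,0,56],[0,0,0,0,0,0,56],[0,0,0,0,0,0,56]]'
```

```text
clock: 25.5
eef_pos: [526.5, 190.5, 35.8]
eef_rot: [-3.142, 0.0, -2.972]
wrist_force: [0.5, 0.1, -3.0]
finger_gap: 60.0
clock: 25.8
eef_pos: [526.5, 190.5, 35.8]
eef_rot: [-3.142, 0.0, -2.972]
wrist_force: [-4.6, -0.3, 6.5]
finger_gap: 59.6
```

```bash
python3 -m jog '[[0,0,0,0,0,0,70],[0,0,0,0,0,0,85],[0,0,0,0,0,0,85],[0,0,0,0,0,0,85],[0,0,-1.5,0,0,0,85],[0,0,-3.5,0,0,0,85],[0,0,-4.5,0,0,0,100],[0,0,-2,0,0,0,100]]'
python3 -m jog '[[0,0,0,0,0,0,100],[0,0,0,0,0,0,100]]'
python3 -c "
from h import *
c,T=wrist(); cv2.imwrite('pics/w9.png',c['color'])
c=vision.camera('top'); cv2.imwrite('pics/t9.png',cv2.resize(c['color'][190:310,140:260],None,fx=5,fy=5,interpolation=cv2.INTER_CUBIC))
plan(464,398,140,171)"
```

```text
clock: 26.6
eef_pos: [527.5, 190.8, 155.2]
eef_rot: [3.141, 0.005, -2.972]
wrist_force: [-0.8, -0.3, 0.2]
finger_gap: 91.7
clock: 26.8
eef_pos: [526.3, 190.5, 150.4]
eef_rot: [3.142, 0.0, -2.972]
wrist_force: [-0.0, 0.8, -1.0]
finger_gap: 93.8
t=26.90 pos [525.9 190.3 149.1] rpy [-1.800e+02 -1.000e-01 -1.703e+02] gap 93.9 F [-0.2 -0.  -1.2] j6 -1.46
turn rz=0.326; then cm tx=9.36 ty=19.54 tz=0.91
```

View pics/w9.png

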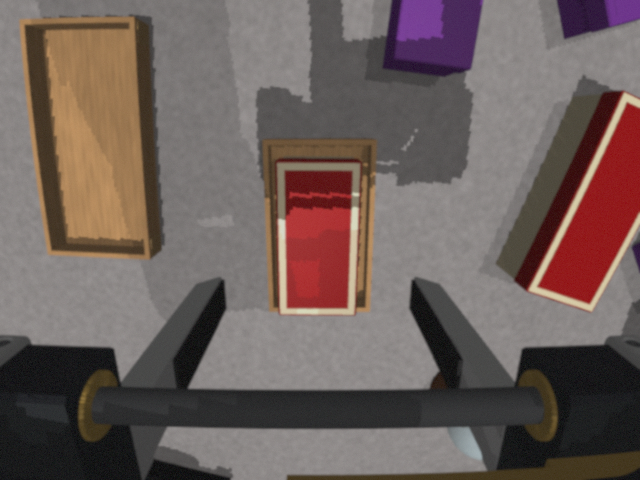

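View pics/t9.png

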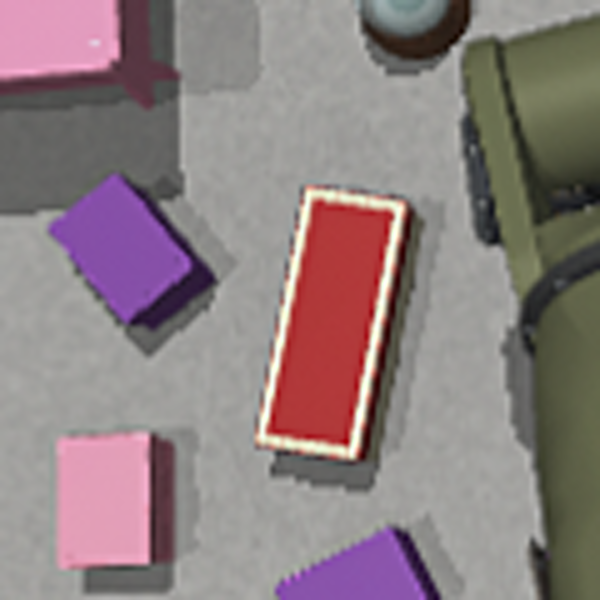

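The medium box is in its carton at (318,235) and the fingers are clear. The long box stands alone where the stack was.

```bash
python3 -m jog '[[0,0,0,0,0,0.11,100],[0,0,0,0,0,0.11,100],[0,0,0,0,0,0.106,100],[1.4,3,0,0,0,0,100],[1.9,4,0,0,0,0,100],[1.9,4,0,0,0,0,100],[1.9,4,0,0,0,0,100],[1.6,3.2,0,0,0,0,100]]'
python3 -m jog '[[0.4,0.8,0,0,0,0,100],[0,0,0,0,0,0,100],[0,0,0,0,0,0,100]]'
python3 -c "
from h import *
lid(60,'pics/w10.png')"
```

```text
clock: 27.7
eef_pos: [467.6, 385.7, 148.8]
eef_rot: [-3.14, -0.002, 2.985]
wrist_force: [0.5, -1.0, -0.8]
finger_gap: 94.0
clock: 28.0
eef_pos: [466.4, 391.3, 149.4]
eef_rot: [-3.14, -0.001, 2.984]
wrist_force: [0.3, -0.3, -1.1]
finger_gap: 94.2
t=28.05 pos [466.7 391.1 149.7] rpy [-180.   -0.  171.] gap 94.0 F [-0.4  0.2  0.9] j6 -0.78
turn rz=-0.001; then cm tx=0.27 ty=0.65 tz=8.97
(34, 286, 70, 44) (495.6, 182.5, 46.1, 40.0, -81.0)
(294, 135, 74, 193) (464.5, 400.4, 145.8, 50.0, -8.8)
```

View pics/w10.png

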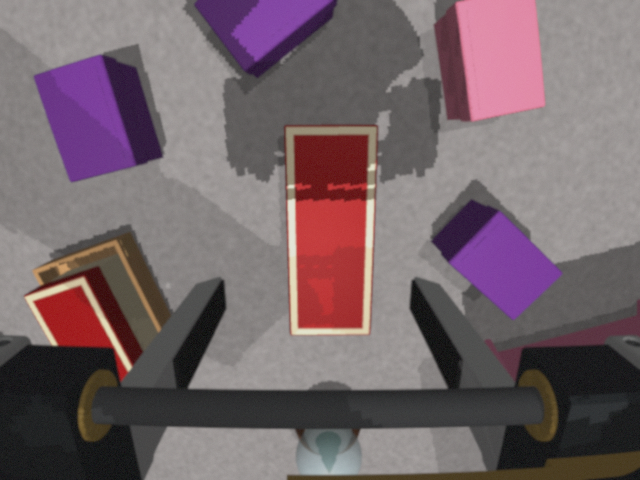

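```bash
python3 -m jog '[[0.35,0.75,0,0,0,-0.003,100],[0,0,2.5,0,0,0,100],[0,0,3,0,0,0,100],[0,0,0,0,0,0,100]]'
python3 -c "
from h import *
plan(464.3,399,32,171.2)
c=vision.camera('top'); f=lambda q:np.array(q)/5+[140,190]-0.4
print(onplane(c,f([(215,280)]),0),onplane(c,f([(192,252)]),56))
"
```

```text
clock: 28.45
eef_pos: [462.7, 398.9, 91.6]
eef_rot: [-3.137, -0.004, 2.987]
wrist_force: [0.8, 0.6, 0.0]
finger_gap: 94.0
t=28.45 pos [462.7 398.9  91.6] rpy [-179.7   -0.2  171.1] gap 94.0 F [0.8 0.6 0. ] j6 -0.76
turn rz=-0.001; then cm tx=-0.15 ty=0.03 tz=5.96
[[498.05659528 487.85923319   0.        ]] [[507.58080858 485.89564803  56.        ]]
```

```bash
python3 -m jog '[[0,0,2.5,0,0,0,100],[0,0,2.5,0,0,0,100],[0,0,0.8,0,0,0,100],[0,0,0,0,0,0,100],[0,0,0,0,0,0,100]]'
python3 -c "
from h import *
plan(464.3,399,32,171.2)"
```

```text
clock: 29.0
eef_pos: [464.7, 400.8, 38.9]
eef_rot: [3.14, 0.001, 2.988]
wrist_force: [0.1, -0.1, 0.4]
finger_gap: 94.0
t=29.00 pos [464.7 400.8  38.9] rpy [1.799e+02 1.000e-01 1.712e+02] gap 94.0 F [ 0.1 -0.1  0.4] j6 -0.76
turn rz=-0.000; then cm tx=0.01 ty=-0.19 tz=0.69
```

```bash
python3 -m jog '[[0,-0.15,0.6,0,0,0,60],[0,0,0,0,0,0,60],[0,0,0,0,0,0,60],[0,0,0,0,0,0,60],[0,0,0,0,0,0,60],[0,0,0,0,0,0,60],[0,0,0,0,0,0,60]]' 35
python3 -m jog '[[0,0,-0.5,0,0,0,60],[0,0,-1.5,0,0,0,60],[0,0,-3,0,0,0,60],[0,0,-4,0,0,0,60],[0,0,-2,0,0,0,60],[0,0,0,0,0,0,60],[0,0,0,0,0,0,60]]'
python3 -c "
from h import *
plan(488.1,-4,140,187.3)"
```

```text
clock: 29.7
eef_pos: [463.9, 399.1, 31.5]
eef_rot: [3.141, 0.0, 2.988]
wrist_force: [0.4, 2.5, 3.1]
finger_gap: 63.8
clock: 30.4
eef_pos: [463.4, 398.5, 140.6]
eef_rot: [-3.141, -0.001, 2.988]
wrist_force: [-0.4, -0.1, -4.8]
finger_gap: 63.8
t=30.40 pos [463.4 398.5 140.6] rpy [-180.    -0.   171.2] gap 63.8 F [-0.4 -0.1 -4.8] j6 -0.77
turn rz=-0.281; then cm tx=2.66 ty=-40.24 tz=0.06
```

```bash
python3 -m jog '[[0,0,0,0,0,-0.095,60],[0,0,0,0,0,-0.093,60],[0,0,0,0,0,-0.093,60],[0.1,-1.5,0,0,0,0,60],[0.2,-3,0,0,0,0,60],[0.25,-4,0,0,0,0,60],[0.25,-4,0,0,0,0,60],[0.25,-4,0,0,0,0,60]]'
python3 -m jog '[[0.25,-4,0,0,0,0,60],[0.25,-4,0,0,0,0,60],[0.25,-4,0,0,0,0,60],[0.25,-4,0,0,0,0,60],[0.2,-2.5,0,0,0,0,60],[0.1,-1.5,0,0,0,0,60],[0,0,0,0,0,0,60],[0,0,0,0,0,0,60]]'
python3 -c "
from h import *
c,T=wrist(); cv2.imwrite('pics/w11.png',c['color'])
plan(488.1,-4,36,187.3)
im=c['color']; hsv=cv2.cvtColor(im,cv2.COLOR_BGR2HSV)
m=cv2.inRange(hsv,(8,70,60),(25,255,255))
for k in cv2.findContours(m,cv2.RETR_EXTERNAL,cv2.CHAIN_APPROX_NONE)[0]:
    if cv2.contourArea(k)>1000: print(cv2.boundingRect(k),rect(c,k.reshape(-1,2),26,T))
"
```

```text
clock: 31.2
eef_pos: [473.3, 231.4, 139.8]
eef_rot: [-3.141, -0.002, -3.017]
wrist_force: [1.4, -0.3, -3.8]
finger_gap: 63.7
clock: 32.0
eef_pos: [486.0, 33.6, 140.4]
eef_rot: [3.141, -0.001, -3.017]
wrist_force: [-0.8, 0.0, -4.7]
finger_gap: 63.8
t=32.05 pos [486.2  34.  140.6] rpy [ 1.800e+02 -1.000e-01 -1.728e+02] gap 63.9 F [-0.   0.1 -3.6] j6 -1.70
turn rz=-0.001; then cm tx=0.29 ty=-3.80 tz=10.46
(208, 456, 391, 24) (723.2, 160.5, 416.2, 34.2, -84.8)
(149, 372, 30, 73) (676.2, -90.7, 89.4, 25.4, -4.6)
(456, 371, 31, 74) (639.3, 200.3, 89.7, 25.5, 19.7)
(0, 238, 120, 135) (584.9, -190.2, 108.8, 96.5, 26.0)
(436, 211, 121, 155) (518.8, 186.6, 140.2, 95.5, 9.7)
(205, 106, 127, 285) (516.6, -0.3, 245.6, 92.6, 6.9)
```

View pics/w11.png

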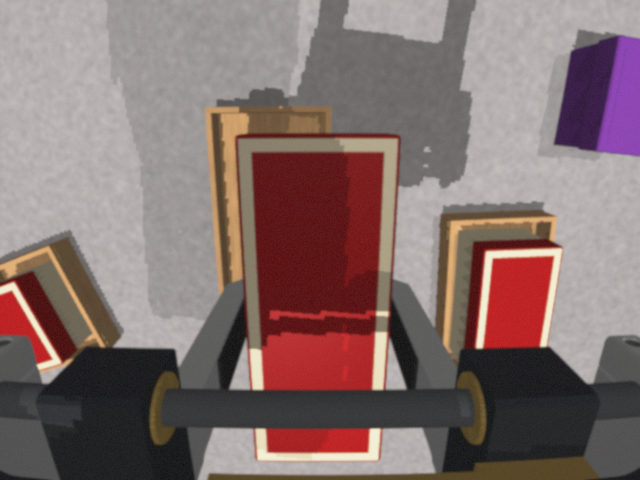

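The long box is level. The near rim corners of its carton are at (206,107) and (331,107), so I'll work out the carton centre from that edge.

```bash
python3 -c "
from h import *
c,T=wrist()
P=onplane(c,[(205.5,107),(331.5,106.5)],26,T); print(P)
d=P[0]-P[1]; d/=np.linalg.norm(d); n=np.array([-d[1],d[0],0]); n*=np.sign(n[0]); print(P.mean(0)+94*n, np.degrees(np.arctan2(n[1],n[0])),np.linalg.norm(P[0]-P[1]))
plan(488.1,-4,36,187.2)"
```

```text
[[401.00313833 -60.02872633  26.        ]
 [389.57280772  31.65091717  26.        ]]
[488.56579841  -2.55931766  26.        ] 7.106786233492006 92.38944468947088
t=32.10 pos [486.3  34.3 140.7] rpy [ 180.    -0.  -172.7] gap 63.7 F [ 0.6  0.1 -4.1] j6 -1.70
turn rz=0.001; then cm tx=0.30 ty=-3.82 tz=10.47
```

```bash
python3 -m jog '[[0.1,-1.5,0,0,0,0,60],[0.1,-1.5,0,0,0,0,60],[0.05,-0.75,2,0,0,0,60],[0,0,3,0,0,0,60],[0,0,2,0,0,0,60],[0,0,0,0,0,0,60],[0,0,0,0,0,0,60]]'
python3 -c "
from h import *
plan(488.3,-3.3,36,187.2)"
```

```text
clock: 32.8
eef_pos: [489.1, -3.2, 71.6]
eef_rot: [-3.142, -0.0, -3.014]
wrist_force: [0.9, 0.4, -3.7]
finger_gap: 63.4
t=32.80 pos [489.1  -3.2  71.6] rpy [-180.    -0.  -172.7] gap 63.4 F [ 0.9  0.4 -3.7] j6 -1.78
turn rz=0.002; then cm tx=0.08 ty=0.00 tz=3.56
```

```bash
python3 -m jog '[[0.05,0,1.5,0,0,0,60],[0,0,1.1,0,0,0,60],[0,0,0.6,0,0,0,60],[0,0,0.2,0,0,0,60],[0,0,0,0,0,0,60],[0,0,0,0,0,0,60]]'
python3 -m jog '[[0,0,0.08,0,0,0,60],[0,0,0,0,0,0,60],[0,0,0,0,0,0,60]]'
python3 -m jog '[[0,0,0.07,0,0,0,60],[0,0,0,0,0,0,60],[0,0,0,0,0,0,60]]'
```

```text
clock: 33.4
eef_pos: [488.8, -3.8, 37.6]
eef_rot: [-3.141, 0.001, -3.014]
wrist_force: [0.6, 0.3, -4.3]
finger_gap: 63.7
clock: 33.7
eef_pos: [488.5, -3.8, 36.4]
eef_rot: [-3.142, 0.0, -3.014]
wrist_force: [0.3, -0.3, -3.5]
finger_gap: 63.8
clock: 34.0
eef_pos: [488.5, -3.8, 35.6]
eef_rot: [3.142, -0.0, -3.014]
wrist_force: [0.6, -0.4, -4.3]
finger_gap: 63.6
```

```bash
python3 -m jog '[[0,0,0.06,0,0,0,60],[0,0,0,0,0,0,60],[0,0,0,0,0,0,60]]'
python3 -m jog '[[0,0,0.05,0,0,0,60],[0,0,0,0,0,0,60],[0,0,0,0,0,0,60]]'
```

```text
clock: 34.3
eef_pos: [488.5, -3.7, 35.4]
eef_rot: [-3.142, 0.0, -3.014]
wrist_force: [-4.9, 0.1, 6.0]
finger_gap: 63.9
clock: 34.6
eef_pos: [488.6, -3.7, 35.4]
eef_rot: [-3.141, 0.0, -3.014]
wrist_force: [-8.6, 0.6, 13.9]
finger_gap: 64.0
```

Contact. I'll release and lift clear. For the final look I'll move the arm off to the left at height, where it clears the cartons and leaves the view open.

```bash
python3 -m jog '[[0,0,0,0,0,0,72],[0,0,0,0,0,0,85],[0,0,0,0,0,0,85],[0,0,0,0,0,0,85],[0,0,-1.5,0,0,0,85],[0,0,-3.5,0,0,0,85],[0,0,-4.5,0,0,0,85],[0,0,-4.5,0,0,0,85]]'
python3 -m jog '[[0,0,-4.5,0,0,0,85],[0,0,-4.5,0,0,0,85],[0,0,-3,0,0,0,85],[0,0,0,0,0,0,85],[0,0,0,0,0,0,85]]'
python3 -c "
from h import *
c,T=wrist(); cv2.imwrite('pics/w12.png',c['color'])
plan(330,300,280,187)
for n in ['top','side']: cv2.imwrite(f'pics/{n}12.png',vision.camera(n)['color'])
"
```

```text
clock: 35.4
eef_pos: [488.1, -3.7, 176.0]
eef_rot: [3.141, -0.001, -3.014]
wrist_force: [0.7, 0.3, -0.9]
finger_gap: 79.8
clock: 35.9
eef_pos: [488.5, -3.8, 294.3]
eef_rot: [-3.142, 0.0, -3.014]
wrist_force: [-0.5, 1.0, -0.9]
finger_gap: 79.9
t=35.95 pos [488.2  -3.7 293.4] rpy [ 1.800e+02 -1.000e-01 -1.727e+02] gap 80.0 F [ 0.6 -0.7 -0.8] j6 -1.78
turn rz=0.005; then cm tx=12.00 ty=32.08 tz=1.34
```

View pics/w12.png

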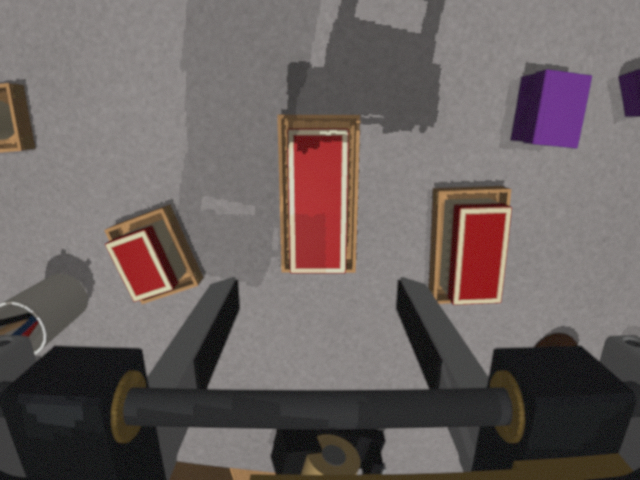

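View pics/side12.png

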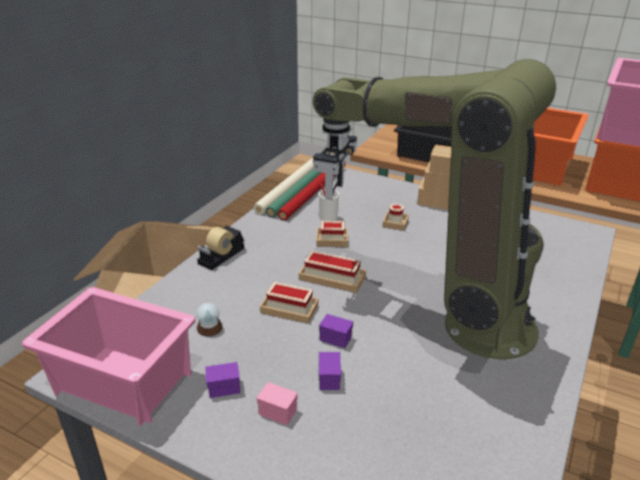

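All three rectangular boxes stand in their cartons at (318,200), (475,255) and (150,262). The side view shows the drum in its carton at (397,215). I'll pull the arm aside and measure each one from the top view.

```bash
python3 -m jog '[[1.2,3.2,0,0,0,0,85],[1.2,3.2,0,0,0,0,85],[1.2,3.2,0,0,0,0,85],[1.2,3.2,0,0,0,0,85],[1.2,3.2,0,0,0,0,85],[1.2,3.2,0,0,0,0,85],[1.2,3.2,0,0,0,0,85],[1.2,3.2,0,0,0,0,85]]'
python3 -m jog '[[0,0,0,0,0,0,85],[0,0,0,0,0,0,85]]'
python3 -c "
from h import *
c=vision.camera('top'); im=c['color']; cv2.imwrite('pics/top13.png',cv2.resize(im[160:300,200:500],None,fx=2.6,fy=2.6,interpolation=cv2.INTER_CUBIC))
hsv=cv2.cvtColor(im,cv2.COLOR_BGR2HSV)
def run(m,z,a):
  m[:, :210]=0; m[:,495:]=0; m[:190]=0; m[300:]=0
  for k in cv2.findContours(m,cv2.RETR_EXTERNAL,cv2.CHAIN_APPROX_NONE)[0]:
    if cv2.contourArea(k)>a: print(z,cv2.boundingRect(k),rect(c,k.reshape(-1,2),z))
red=cv2.inRange(hsv,(0,130,70),(7,255,255))|cv2.inRange(hsv,(172,130,70),(180,255,255))
run(red,64,30); run(cv2.inRange(hsv,(8,70,60),(25,255,255)),26,50)
print('globe',onplane(c,[(222,190)],40))
"
```

```text
clock: 36.85
eef_pos: [359.7, 239.0, 293.6]
eef_rot: [-3.141, -0.001, -3.014]
wrist_force: [0.2, -0.8, -0.0]
finger_gap: 80.1
clock: 37.05
eef_pos: [360.5, 238.1, 293.8]
eef_rot: [-3.141, -0.001, -3.013]
wrist_force: [-0.3, -0.1, -0.1]
finger_gap: 79.8
64 (468, 256, 12, 12) (444.0, -409.9, 34.0, 30.6, 78.7)
64 (329, 223, 22, 48) (489.4, -5.7, 142.8, 46.9, 7.3)
64 (267, 217, 19, 35) (526.1, 188.6, 100.2, 43.5, 9.7)
64 (394, 203, 20, 23) (588.2, -202.1, 60.9, 37.6, 26.4)
26 (453, 249, 32, 29) (442.0, -406.4, 85.1, 78.5, -80.3)
26 (320, 217, 37, 64) (487.9, -3.8, 189.6, 93.4, 7.3)
26 (259, 211, 35, 51) (526.1, 189.8, 148.7, 88.9, 9.7)
26 (382, 197, 39, 41) (588.5, -200.7, 106.6, 86.6, 25.8)
globe [[669.24465244 361.20285052  40.        ]]
```

View pics/top13.png

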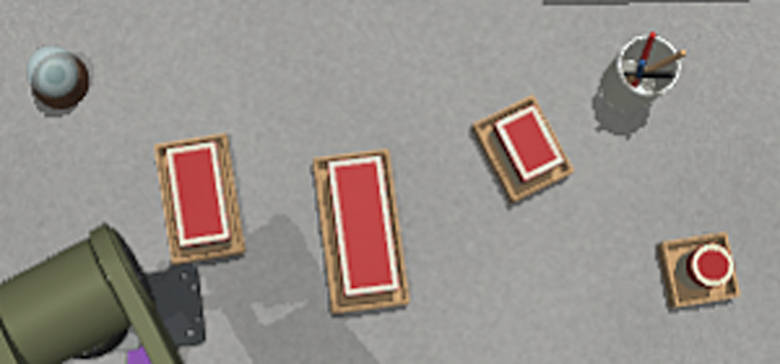

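Each box is centred in its carton to within about 4 mm, using each lid's height, and the cartons read the same as at the start to within 0.5 mm. Handing the job in.

```bash
python3 -c "
from h import *
print(order.sign_off())"
```

```text
the job is handed in; nothing more can be done
None
```

All four gift boxes are packed upright in their matching cartons, and I handed the job in at about 37 s. I took the stack down from the top (round, short, medium, long). Each box was lowered until the wrist force showed it touching the carton floor, released there, and packed before I lifted the next.

- **Boxes:** from the final top view, each sits within about 4 mm of its carton's centre, against 10 mm of play. The three rectangular ones are turned less than 1° from their cartons.
- **Cartons:** their positions match the first measurement within 0.5 mm.
- **Snow globe and pen cup:** both look untouched in the last picture, and the arm stayed clear of them. I did not re-measure either one; the globe position printed at the end reused the first picture's pixel.
- **Forces:** the highest wrist reading I saw was about 16 N, when the long box touched down. I only read it at the end of each move.

No check failed. The wrist and top cameras disagreed by 2 to 4 mm on the boxes in the stack; I used values between the two.

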